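# Shift the coil winder into third

## Task

Shift the coil winder into third: push its red gear lever through the H gate, out of the left lane, across to the right lane, then forward as far as it goes into the slot with three green dots, and leave it there with the hand clear. Only push the side of the lever with the fingertips or the outside of the fingers: do not take it between the fingers or press on its top, and do not force it against the gate. Leave everything else on the bench where it is.

Things in the scene. Friction and masses are not known exactly. Their poses are not given: they have to be found in the camera images.
- winder: The coil winder, bolted down: grey base plate 220 x 370 x 12 mm, cream gearbox 150 x 140 mm (top 112 mm above the table), and on its left a cream headstock 132 mm high with a spindle and bobbin. Origin: on the table below the lever's pivot, mid-gearbox. x points forward (away from the robot at yaw 0), y to the left, z up.
- gate_centre (a point): Centre of the H gate, on the top face of the steel gate plate (5 mm thick) on the gearbox. Axes as the winder's. Two lanes 16 mm wide run along x, centred 20 mm left and right, joined at x = 0 by a cross channel 20 mm wide. Dots mark the slots: one = left forward, two = left back, three green = right forward (third), four = right back.
- third_slot (a point): Where the rod passes the gate plate's top face when the lever is home in third: near the forward end of the right lane, by the three green dots. Axes as the winder's.
- lever: The gear lever: a steel rod 10 mm thick with a red upright grip (capsule 32 mm thick, 44 mm tall). Origin: centre of the grip, 145 mm up the rod from the pivot; z points up along the rod. The pivot is 45 mm above the table over the winder's origin; the grip's centre is 170 to 190 mm above the table. It moves at 2 to 3 N at the grip, has no springs and stays where it is left.
- gear_across (a joint): Sideways tilt of the lever, rad: -0.30 in the left lane, 0 in the middle, +0.30 in the right lane (right is the winder's -y). In a lane it has about 0.04 rad of play.
- gear_shift (a joint): Forward tilt of the lever, rad: -0.40 fully back, 0 in neutral (level with the cross channel, which can be passed within about +-0.07), +0.40 fully forward. With a = gear_across, f = gear_shift, the grip's centre in the winder's frame is x = 0.145 sin f, y = -0.145 cos f sin a, z = 0.045 + 0.145 cos f cos a (m).
- bobbin_a: Loose white empty bobbin, 44 mm across and 30 mm tall, standing on the right end of the winder's base plate. Origin: centre of its underside. Leave alone.
- bobbin_b: Loose orange empty bobbin, 44 mm across and 30 mm tall, standing on the right end of the winder's base plate. Origin: centre of its underside. Leave alone.
- multimeter: Loose red and grey multimeter lying flat, 180 x 90 x 50 mm, on the left. Origin: centre of its underside. Leave alone.
- calculator: Loose black pocket calculator, 150 x 100 x 17 mm, on the right. Origin: centre of its underside. Leave alone.
- circuit_board: Loose green circuit board with parts on it, 140 x 100 x 14 mm, on the right. Origin: centre of its underside. Leave alone.
- flux_bottle: Loose clear bottle with a blue cap, 50 mm across, 120 mm tall, far left. Origin: centre of its underside. Leave alone.
- screwdriver: Loose orange screwdriver lying near the robot on the right. Leave alone.

How it is judged:
By the outcome, as a careful person would: the job done as asked, in the order asked, and still so for the second after the job is handed in, with the robot touching nothing.
It also fails if it takes over 54 s, if anything falls off the work surface, if the arm or the gripper's body presses on something with over 40 N, if the wrist force passes 120 N, or if a joint passes its speed limit or range.

## Robot

A 7-joint arm with a two-finger parallel gripper is mounted at the origin on the work surface. World frame = base frame: x ahead of the robot, y to its left, z up, the work surface at z = 0. Lengths are in m, angles in rad, forces in N, time in s.
With the tool pointing down it reaches from about 0.4 to 0.875 m from the base axis. Payload 19.3 kg.
Tool frame: the origin (TCP) lies midway between the tips of the shut fingers; the grasp point (between the pads) lies 19 mm behind it; x points along the fingers, y is the direction in which the jaws open and shut, and the axes are right-handed (so a half turn about x gives the same grasp; the last joint's range is limited). The gripper opens to 85 mm and grips with 20 to 120 N. Pads are 22 mm wide; open, the fingers measure 114 mm over their backs; the gripper's body (76 mm by 85 mm) begins 54 mm behind the grasp point. The pads swing forward as they close: fully open they stand 13 mm farther back than shut.
Start: joints at [-1.277, 0.521, -0.036, 1.599, 0.021, 1.021, -0.113], TCP at [0.222, 0.584, 0.231] pointing down, gripper open.
Joint ranges: [-2.91, 2.91], [-0.3, 2.13], [-1.5, 1.42], [0.17, 2.43], [-1.26, 4.41], [0.16, 1.93], [-2.52, 2.52]. Speed limits (rad/s): [1.89, 1.89, 2.39, 2.39, 3.01, 3.01, 3.01].

## Interface

Orientations are given as [roll, pitch, yaw] about the fixed x, y, z axes, in that order (R = Rz(yaw) Ry(pitch) Rx(roll)).
In Python, from workcell import telemetry, vision, workorder gives the robot as it stands. The module is installed in compiled form; this text tells all that it offers.
- The arm moves only by the tool play_rows, never from a script. Its argument "deltas" is a list of rows, each a list of 7 numbers: the shift along the world's x, y, z in mm, then the turn, a rotation vector about the world's x, y, z in degrees, then the finger opening in mm, from 0 to 85.4. In form: [[x, y, z, wx, wy, wz, jaw], ...]. A call has 1 to 8 rows; each row shifts and turns the commanded pose from where the row before left it; what a row does not reach is not made up. A row lasts 1/8 s, in which the tool goes at most 62.5 mm and 10.7 degrees, less where a joint would pass 70% of its speed; a pose out of reach is approached as far as the arm can. A call with a gripper value outside its range is refused whole. The fingers move at their own pace and stop on an object; "grip_force" is the grip in N (left out, the last holds). Time passes only in rows, so rows that do not move let the fingers close. It gives the time, the measured TCP pose, the force and the opening at its end, in the units of the state.
- telemetry.observe(): the state, without advancing time (a new reading comes with each control period).
- vision.grab_frame(name): name is "scene" or "side" or "wrist"; returns the picture (400x640x3 uint8, red, green, blue); there is no depth.
- vision.camera_info(name): a dict with "mtx" (3x3 intrinsics, pixels), "rvec" (rotation vector, rad) and "tvec" (3), from world to camera coordinates, as OpenCV has them. Camera axes: x right, y down, z forward; pixel columns grow to the right and rows downward; lengths in m; the calibration is good to about 2 mm. A picture is of the moment at which its call begins: read the wrist's pose just before it. camera_info takes no time and is no camera call; for the wrist camera it gives the pose at the moment of the call.
- workorder.job_done(): hands the job in, once; it reports no verdict.
The state is a dict: "clock": time; "qpos": joint angles; "qd": joint speeds; "joint_efforts": joint torques, N m; "position": TCP position; "tool_rot": TCP orientation; "force": force on the tool from outside, world axes, zero at the start; "moment": the same for the moment, N m; "grip_width": finger opening in m.
Only numpy, scipy, OpenCV 4.12 (cv2) and the standard library are available. Lean on these libraries where they do the work, as an engineer would, in place of code of your own. Each camera call takes 0.05 s, during which the arm holds its last target. There are 200 camera calls.

## Working session

There is one attempt and no reset: what is moved stays moved. The work goes in short steps, Python scripts to look and compute and a tool call to move; the robot and the scene stay as the last step left them, time stands still between calls to the robot, and variables do not carry over. Pictures are saved under pics/ and viewed, about 8 in all and at most 12, crops included, and the job is handed in when it is done.

Besides the shell and the picture viewer there is one more tool, called after "Emit:" as name([rows], argument=value, ...), one row to a line, values as JSON. play_rows: Moves the arm, as the interface text tells. Its arguments: {"type":"object","properties":{"deltas":{"type":"array","items":{"type":"array","items":{"type":"number"}}},"grip_force":{"type":"number"}},"required":["deltas"]}

```bash
mkdir -p pics; cat > h.py <<'E'
import numpy as np, cv2
from workcell import telemetry, vision, workorder
def snap(n,f):
    im=vision.grab_frame(n); cv2.imwrite(f'pics/{f}.png',cv2.cvtColor(im,cv2.COLOR_RGB2BGR)); return im
def cam(n):
    c=vision.camera_info(n); return [np.array(c[k],float) for k in('mtx','rvec','tvec')]
def proj(n,P):
    m,r,t=cam(n); return cv2.projectPoints(np.array(P,float).reshape(-1,1,3),r,t,m,None)[0][:,0]
def ray(n,u,v):
    m,r,t=cam(n); R=cv2.Rodrigues(r)[0]; t=t.ravel()
    return -R.T@t, R.T@np.linalg.inv(m)@np.array([u,v,1.])
def onz(n,u,v,z):
    o,d=ray(n,u,v); return o+d*(z-o[2])/d[2]
E
python3 - <<'E'
from h import *
print(telemetry.observe())
snap('scene','s1');snap('side','d1')
for n in('scene','side'): print(n,ray(n,320,200))
E
```

```text
{'clock': 0.0, 'qpos': array([-1.27721496,  0.52202061, -0.03631288,  1.60002348,  0.02121439,
        1.02107523, -0.11279114]), 'qd': array([-0.00100617,  0.00049659,  0.00028959, -0.00037884, -0.0026173 ,
        0.00096292, -0.00070775]), 'joint_efforts': array([-1.18790253e-03, -9.27102542e+01,  1.97913609e+00, -3.69943357e+01,
        1.77263212e-02,  7.96428969e-03, -1.37934447e-05]), 'position': array([0.22230684, 0.58376242, 0.23071624]), 'tool_rot': array([-1.48249832,  1.56965499, -1.8462856 ]), 'force': array([-0.16535871,  0.0190648 , -0.27411301]), 'moment': array([0.04192308, 0.00803266, 0.02030066]), 'grip_width': 0.08530772585825838}
scene (array([ 1.08234544, -0.68271516,  0.88992694]), array([-0.48329727,  0.5934189 , -0.64379033]))
side (array([ 0.26684352, -1.16878731,  0.85204777]), array([ 0.16774525,  0.83943448, -0.51695818]))
```

View pics/s1.png

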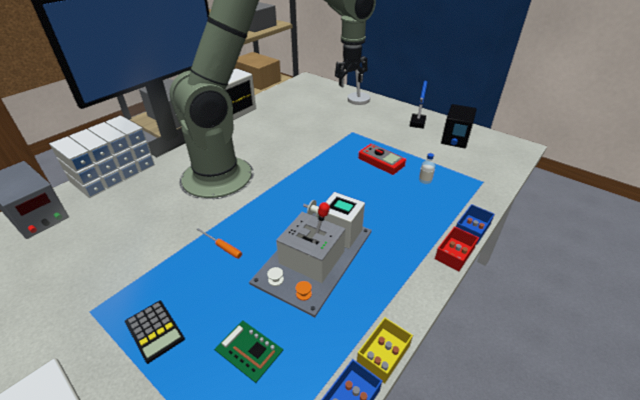

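View pics/d1.png

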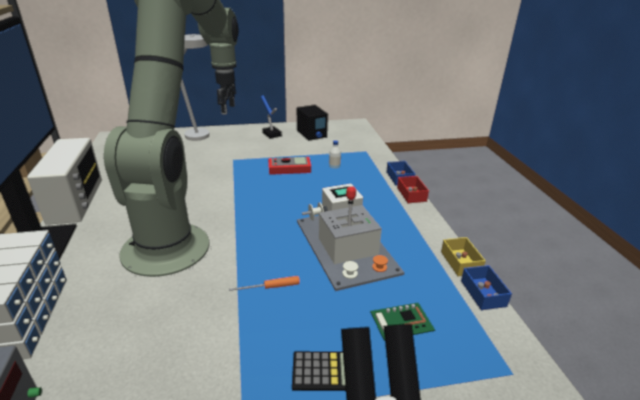

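The scene picture shows the winder at about (310,245) with the red grip near (323,209). In the side picture the grip is at about (351,193). Next I'll enlarge both crops.

```bash
python3 - <<'E'
import cv2,numpy as np
a=cv2.imread('pics/s1.png')[185:325,240:380];b=cv2.imread('pics/d1.png')[170:300,290:420]
cv2.imwrite('pics/c1.png',np.hstack([cv2.resize(x,(400,400),interpolation=cv2.INTER_CUBIC) if 0 else cv2.resize(x,(400,400),interpolation=cv2.INTER_CUBIC) for x in(a,b)]))
from h import *
for n,f,w in(('scene','s1',(300,190,345,240)),('side','d1',(335,175,370,215))):
    im=cv2.imread(f'pics/{f}.png').astype(int); m=(im[...,2]>120)&(im[...,1]<70)&(im[...,0]<70)
    x0,y0,x1,y1=w; ys,xs=np.nonzero(m[y0:y1,x0:x1]); print(n,xs.mean()+x0,ys.mean()+y0,len(xs),xs.min()+x0,xs.max()+x0,ys.min()+y0,ys.max()+y0)
E
```

```text
scene 323.2929292929293 208.3838383838384 99 318 329 203 214
side 350.4864864864865 192.47297297297297 74 347 354 188 197
```

View pics/c1.png

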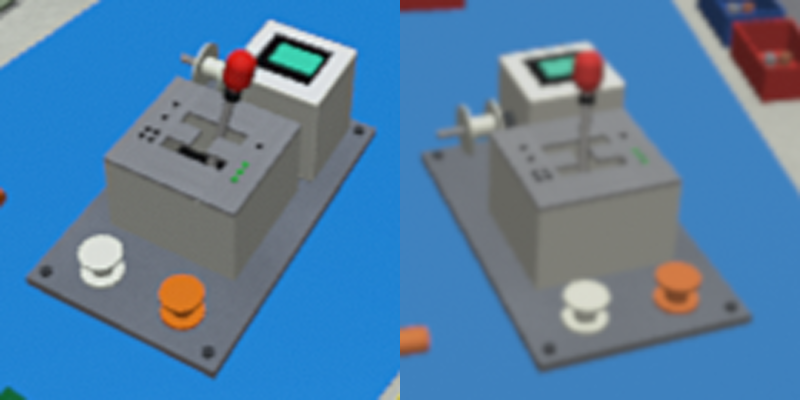

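```bash
cat > fit.py <<'E'
from h import *
from scipy.optimize import least_squares
S=lambda x,y:(240+x*.35-.3,185+y*.35-.3)
D=lambda x,y:(290+(x-400)*.325-.3,170+y*.325-.3)
def W(p,P): 
    c,s=np.cos(p[2]),np.sin(p[2]); P=np.array(P,float); return np.c_[p[0]+c*P[:,0]-s*P[:,1],p[1]+s*P[:,0]+c*P[:,1],P[:,2]]
def grip(a,f): return [.145*np.sin(f),-.145*np.cos(f)*np.sin(a),.045+.145*np.cos(f)*np.cos(a)]
for gx,gy in((.15,.14),(.14,.15)):
  def pts(p):
    b=p[3]; X,Y=gx/2,gy/2
    sc=[(-.11,b-.185,.012),(.11,b-.185,.012),(.11,b+.185,.012),(-X,-Y,.112),(X,-Y,.112),(X,Y,.112),(-X,Y,.112),grip(p[4],p[5])]
    sd=[(-.11,b+.185,.012),(-.11,b-.185,.012),(.11,b-.185,.012),(-X,Y,.112),(-X,-Y,.112),(X,-Y,.112),grip(p[4],p[5])]
    return sc,sd
  o=np.array([S(28,280),S(213,376),S(375,130),S(106,157),S(236,213),S(300,127),S(177,78),(323.3,208.4)]+[D(422,155),D(541,370),D(750,318),D(490,135),D(541,208),D(680,182),(350.5,192.5)])
  def res(p):
    a,b=pts(p); return (np.r_[proj('scene',W(p,a)),proj('side',W(p,b))]-o).ravel()
  r=least_squares(res,[.6,0,0,0.05,-.3,0.3]); p=r.x
  print(gx,p.round(4),'rms',np.sqrt((r.fun**2).mean()).round(2)); print(r.fun.reshape(-1,2).round(1).tolist())
  g=W(p,[grip(p[4],p[5]),grip(-.3,0),grip(.3,0),grip(.3,.4)]); print(g.round(4))
E
python3 fit.py
```

```text
0.15 [ 0.5741 -0.1     0.1606  0.0127 -0.3034  0.1147] rms 0.62
[[-1.4, -0.2], [0.1, -0.3], [0.3, -0.2], [-0.9, 0.3], [-0.5, 0.7], [0.7, -1.0], [0.2, -0.6], [0.2, 0.5], [-0.3, -0.4], [0.1, -0.7], [1.3, -0.4], [-0.1, -0.9], [-0.4, 0.3], [0.9, -0.6], [-0.4, 0.5]]
[[ 0.5836 -0.0549  0.1825]
 [ 0.5673 -0.0577  0.1835]
 [ 0.581  -0.1423  0.1835]
 [ 0.6362 -0.1299  0.1726]]
0.14 [ 0.5733 -0.0986  0.1639  0.0111 -0.2906  0.1197] rms 1.19
[[-1.5, -0.1], [0.1, -0.3], [0.0, -0.4], [-0.3, 1.7], [-2.8, 0.8], [-0.1, -3.1], [2.5, -1.4], [0.2, 0.4], [-0.6, -0.3], [0.2, -0.6], [1.3, -0.4], [0.5, -2.1], [1.6, 0.7], [-0.2, 0.3], [-0.4, 0.4]]
[[ 0.5837 -0.0551  0.1829]
 [ 0.5663 -0.0563  0.1835]
 [ 0.5803 -0.1409  0.1835]
 [ 0.6355 -0.1283  0.1726]]
```

```bash
cat >> h.py <<'E'
from scipy.spatial.transform import Rotation as Ro
def tool():
    s=telemetry.observe(); return s,Ro.from_euler('xyz',s['tool_rot']).as_matrix()
E
python3 -c "
from h import *
s,R=tool();print(R.round(3));print(ray('wrist',320,200),cam('wrist')[0])"
```

```text
[[-0.     0.356  0.935]
 [-0.001  0.935 -0.356]
 [-1.    -0.001  0.   ]]
(array([0.1461525 , 0.61324986, 0.37290217]), array([ 0.2989109 , -0.08441865, -0.95093622])) [[310.52102726   0.         311.50719437]
 [  0.         310.52102726 200.75399604]
 [  0.           0.           1.        ]]
```

Emit:
play_rows([
  [10,-15,30,0,0,0,0],
  [25,-38,15,0,0,0,0],
  [25,-38,15,0,0,0,0],
  [25,-38,15,0,0,0,0],
  [25,-38,15,0,0,0,0],
  [25,-38,10,0,0,0,0],
  [25,-38,10,0,0,0,0],
  [25,-38,0,0,0,0,0],
])

```text
clock: 1.1
position: [0.4082, 0.3018, 0.3419]
tool_rot: [1.122, 1.57, 0.758]
force: [0.9, -0.4, -0.5]
grip_width: -0.0001
```

Emit:
play_rows([
  [25,-41,3,0,0,3.75,0],
  [25,-41,3,0,0,3.75,0],
  [25,-41,3,0,0,3.75,0],
  [25,-41,3,0,0,3.75,0],
  [25,-41,3,0,0,3.75,0],
  [25,-41,3,0,0,3.75,0],
  [25,-41,0,0,0,3.75,0],
  [25,-41,0,0,0,3.75,0],
])

```text
clock: 2.1
position: [0.608, -0.0263, 0.3591]
tool_rot: [2.829, 1.57, 2.992]
force: [0.6, 1.1, 0.3]
grip_width: 0.0001
```

```bash
python3 - <<'E'
from h import *
s,R=tool();print(s['position'],s['qd'].round(2),R.round(3),s['force'])
np.savez('w1.npz',*cam('wrist')); im=snap('wrist','w1')
E
```

```text
[ 0.60796709 -0.02626915  0.35906191] [ 0.62  0.38  0.02 -0.55 -0.08  0.17  1.14] [[-0.    -0.161  0.987]
 [ 0.     0.987  0.161]
 [-1.     0.    -0.   ]] [0.60321875 1.06217939 0.28791614]
```

View pics/w1.png

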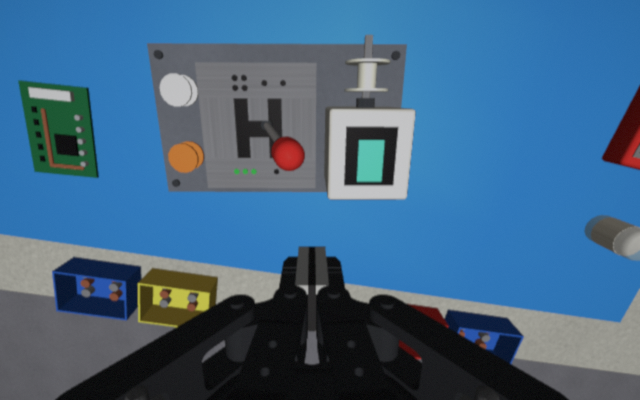

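The wrist picture shows the red grip at (288,154). The H gate spans about (235–282, 97–158), the three green dots are at (244,171), and the base corners are at (149,44), (405,45) and (170,191). I'll refit with these points added.

```bash
python3 - <<'E'
from h import *
im=cv2.imread('pics/w1.png'); 
cv2.imwrite('pics/w1c.png',cv2.resize(im[30:205,140:420],(800,500),interpolation=cv2.INTER_CUBIC))
m=(im[...,2].astype(int)>110)&(im[...,1]<70)&(im[...,0]<70); m[:130]=0;m[180:]=0
ys,xs=np.nonzero(m[:,250:320]);print(xs.mean()+250,ys.mean(),len(xs),xs.min()+250,xs.max()+250,ys.min(),ys.max())
E
```

```text
288.21457489878543 154.95546558704453 741 274 303 140 170
```

View pics/w1c.png

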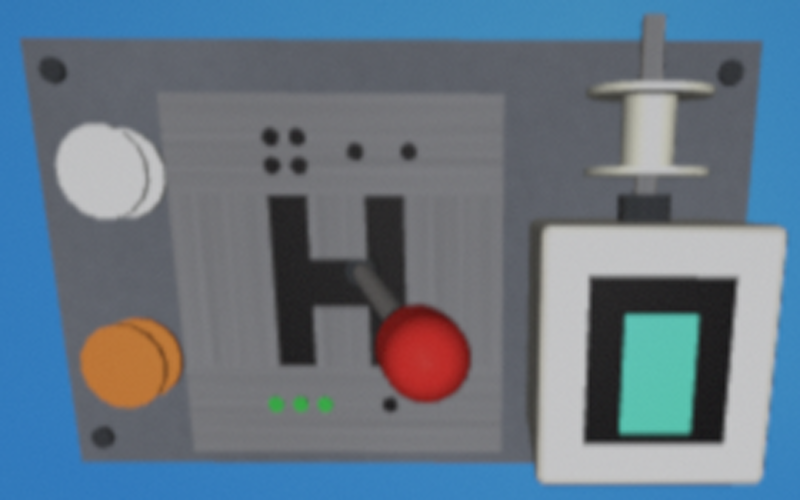

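```bash
python3 - <<'E'
from h import *
from scipy.optimize import least_squares
z=np.load('w1.npz'); m,r,t=[z[k] for k in z.files]
exec(open('fit.py').read().split('for gx')[0].split('optimize import least_squares')[1])
C=lambda x,y:(140+x*.35-.3,30+y*.35-.3)
ow=np.array([C(22,39),C(762,41),C(82,462),C(158,93),C(505,93),C(192,452),C(501,452),C(288,196),C(298,364),C(385,196),C(338,282.5),(288.2,155.)])
od=np.array([(323.3,208.4),(350.5,192.5)])
def res(p,full=0):
    b,h,L,X,Y,ex,ey=p[3],p[6],p[7],p[8],p[9],p[10],p[11]; 
    P=[(-.11,b-.185,.012),(-.11,b+.185,.012),(.11,b-.185,.012),(-X,-Y,h),(-X,Y,h),(X,-Y,h),(X,Y,h),(-L,-.02,h),(L,-.02,h),(-L,.02,h),(0,0,h),grip(p[4],p[5])]
    Q=W(p,P); Q[:,0]+=ex; Q[:,1]+=ey   # wrist calib offset
    q=cv2.projectPoints(Q.reshape(-1,1,3),r,t,m,None)[0][:,0]
    g=W(p,[grip(p[4],p[5])])
    return np.r_[(q-ow).ravel(),(proj('scene',g)-od[0]).ravel(),(proj('side',g)-od[1]).ravel(),(h-.112)/.003,ex/.002,ey/.002]
s=least_squares(res,[.574,-.1,.16,.0127,-.3,.11,.112,.03,.075,.07,0,0]);p=s.x
print(p.round(4));print(s.fun.round(1))
np.save('p.npy',p)
print(W(p,[grip(p[4],p[5]),grip(-.3,0),grip(0,0),grip(.3,0),grip(.3,.4)]).round(4))
E
```

```text
[ 5.718e-01 -9.670e-02  1.575e-01  1.570e-02 -2.874e-01  1.349e-01
  1.117e-01  3.540e-02  7.510e-02  7.010e-02  8.000e-04  5.000e-04]
[-0.7 -0.6  0.7 -0.1 -0.   0.  -0.6 -0.3 -0.2  0.3  0.7 -0.3  0.2  0.1
 -0.2  0.1  0.1  0.4 -0.5  0.3  0.6  0.3 -0.1 -0.2  0.8  0.3 -0.2  0.1
 -0.1  0.4  0.2]
[[ 0.5846 -0.0534  0.1828]
 [ 0.5651 -0.0543  0.1835]
 [ 0.5718 -0.0967  0.19  ]
 [ 0.5785 -0.139   0.1835]
 [ 0.6337 -0.1268  0.1726]]
```

Emit:
play_rows([
  [8,-5,-20,0,0,0,0],
  [8,-5,-35,0,0,0,0],
  [8,-5,-40,0,0,0,0],
  [8,-4,-40,0,0,0,0],
  [0,0,-35,0,0,0,0],
  [0,0,-19,0,0,0,0],
  [0,0,0,0,0,0,0],
])

```text
clock: 3.02
position: [0.6388, -0.0434, 0.1692]
tool_rot: [2.955, 1.569, 3.116]
force: [-0.2, -0.1, 0.5]
grip_width: 0.0001
```

```bash
cat >> h.py <<'E'
def st():
    p=np.load('p.npy'); s,R=tool(); c,sn=np.cos(p[2]),np.sin(p[2]); T=np.array([[c,sn],[-sn,c]])
    print('clk',s['clock'].__round__(2),'tcp w',(T@(s['position'][:2]-p[:2])*1e3).round(1),'z',s['position'][2].round(4),'F w',(T@s['force'][:2]).round(1),s['force'][2].round(1))
E
python3 -c "
from h import *
st();snap('wrist','w2')"
```

```text
clk 3.02 tcp w [74.5 42.1] z 0.1692 F w [-0.2 -0.1] 0.5
```

View pics/w2.png

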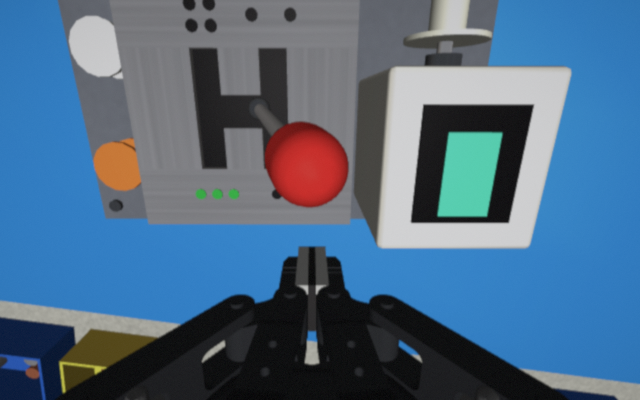

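The fingertips at (312,255) line up with the grip at (307,164), with clear space ahead of it. Pushing back.

Emit:
play_rows([
  [-4.9,-0.8,0,0,0,0,0],
  [-4.9,-0.8,0,0,0,0,0],
  [-4.9,-0.8,0,0,0,0,0],
  [-4.9,-0.8,0,0,0,0,0],
  [-4.9,-0.8,0,0,0,0,0],
  [-4,-0.6,0,0,0,0,0],
  [-4,-0.6,0,0,0,0,0],
  [-4,-0.6,0,0,0,0,0],
])

```text
clock: 4.08
position: [0.6029, -0.0497, 0.1704]
tool_rot: [-0.116, 1.57, 0.044]
force: [1.5, -0.6, 1.9]
grip_width: 0.0
```

Emit:
play_rows([
  [-3,-0.5,0,0,0,0,0],
  [-3,-0.5,0,0,0,0,0],
  [-2,-0.3,0,0,0,0,0],
])

```text
clock: 4.45
position: [0.5947, -0.051, 0.1703]
tool_rot: [-0.679, 1.571, -0.519]
force: [1.4, 1.0, 1.4]
grip_width: 0.0
```

```bash
cat > lev.py <<'E'
from h import *
from scipy.optimize import least_squares
import sys
st(); p=np.load('p.npy')
c=cam('wrist'); im=snap('wrist',sys.argv[1])[...,::-1].astype(int); m=((im[...,2]>110)&(im[...,1]<70)&(im[...,0]<70)).astype(np.uint8)
n,l,sx,ce=cv2.connectedComponentsWithStats(m)
# predicted location window: biggest red blob within 250 px-high centre area
k=1+np.argmax(sx[1:,4]); print('blob',ce[k].round(1),sx[k])
def W(P):
    co,s=np.cos(p[2]),np.sin(p[2]); return np.array([p[0]+p[10]+co*P[0]-s*P[1],p[1]+p[11]+s*P[0]+co*P[1],P[2]])
g=lambda q:W([.145*np.sin(q[1]),-.145*np.cos(q[1])*np.sin(q[0]),.045+.145*np.cos(q[1])*np.cos(q[0])])
r=least_squares(lambda q:cv2.projectPoints(g(q).reshape(1,1,3),c[1],c[2],c[0],None)[0].ravel()-ce[k],[0,0])
print('across,shift',r.x.round(3),'grip w mm',145*np.sin(r.x[1]),-145*np.cos(r.x[1])*np.sin(r.x[0]))
E
python3 lev.py w3
```

```text
clk 4.45 tcp w [29.8 41.5] z 0.1703 F w [1.6 0.7] 1.4
blob [310.5 233.4] [ 274  199   74   70 4028]
across,shift [-0.292  0.038] grip w mm 5.451856650113534 41.6852616570544
```

Emit:
play_rows([
  [-2,-0.3,0,0,0,0,0],
  [-2,-0.3,0,0,0,0,0],
  [-1,-0.2,0,0,0,0,0],
  [0,0,0,0,0,0,0],
])

```text
clock: 5.0
position: [0.5898, -0.0519, 0.1703]
tool_rot: [-2.886, 1.571, -2.726]
force: [1.3, 0.1, 1.5]
grip_width: 0.0006
```

```bash
python3 lev.py w4
```

```text
clk 5.0 tcp w [24.9 41.4] z 0.1703 F w [ 1.3 -0.1] 1.5
blob [310.7 232.4] [ 274  198   74   70 4014]
across,shift [-0.292 -0.   ] grip w mm -0.01679624396074208 41.757064976263635
```

View pics/w4.png

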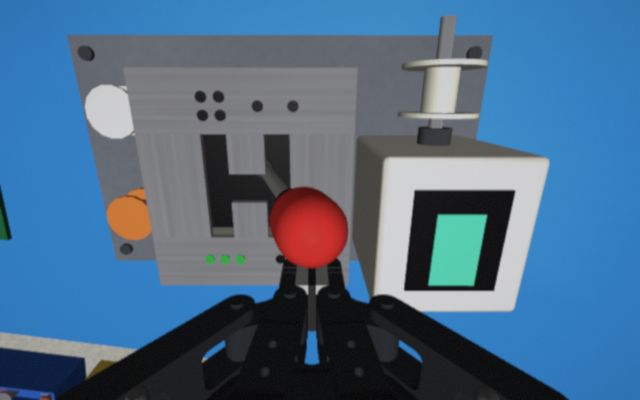

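The grip at (310,232) is level with the cross channel, so the lever is in neutral in the left lane. I'll back off, rise, and go round to the left side.

Emit:
play_rows([
  [8,1.3,0,0,0,0,0],
  [16.7,2.6,0,0,0,0,0],
  [0,0,30,0,0,0,0],
  [-2,11,25,0,0,0,0],
  [-6,33.4,0,0,0,0,0],
  [-20,2,0,0,0,0,0],
  [-20,-3,0,0,0,0,0],
  [-9.5,-2,-10,0,0,0,0],
])

```text
clock: 6.05
position: [0.557, -0.0065, 0.2154]
tool_rot: [-0.059, 1.57, 0.101]
force: [0.6, 0.3, 0.3]
grip_width: 0.0001
```

Emit:
play_rows([
  [0,0,-20,0,0,0,0],
  [0,0,-15,0,0,0,0],
  [0,0,0,0,0,0,0],
])

```text
clock: 6.42
position: [0.5568, -0.0066, 0.179]
tool_rot: [3.124, 1.569, -3.0]
force: [-1.1, -0.0, 0.1]
grip_width: 0.0001
```

```bash
python3 lev.py w5
```

```text
clk 6.42 tcp w [-0.7 91.3] z 0.179 F w [-1.1  0.1] 0.1
blob [203.7 275.1] [ 172  245   65   61 3117]
across,shift [-0.266  0.008] grip w mm 1.1292166476903844 38.07420877502214
```

View pics/w5.png

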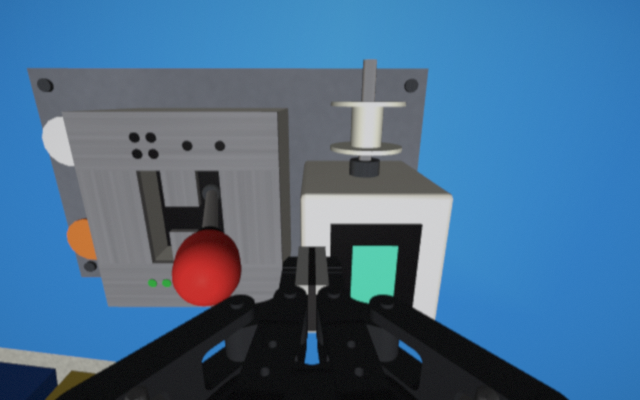

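Emit:
play_rows([
  [1,-6,0,0,0,0,0],
  [1,-7,0,0,0,0,0],
  [1,-6,0,0,0,0,0],
  [1,-6,0,0,0,0,0],
  [1,-6,0,0,0,0,0],
  [1,-6,0,0,0,0,0],
  [1,-6,0,0,0,0,0],
  [0.9,-6,0,0,0,0,0],
])

```text
clock: 7.48
position: [0.5651, -0.056, 0.1803]
tool_rot: [-2.155, 1.571, -1.995]
force: [-0.2, 2.6, 1.6]
grip_width: 0.0001
```

```bash
python3 lev.py w6
```

```text
clk 7.47 tcp w [-0.2 41.3] z 0.1803 F w [0.2 2.6] 1.6
blob [248.2 274.7] [ 216  248   65   55 2713]
across,shift [-0.077 -0.005] grip w mm -0.7278475695138282 11.093150876349355
```

View pics/w6.png

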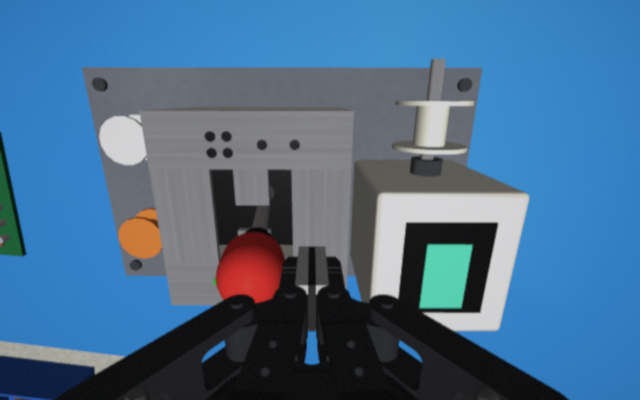

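The finger's outside is on the grip's left side at (280,275). The lever is in mid-channel, and the force is only 2.6 N. Continuing.

Emit:
play_rows([
  [1,-6,0,0,0,0,0],
  [1,-6,0,0,0,0,0],
  [1,-6,0,0,0,0,0],
  [1,-6,0,0,0,0,0],
  [0.9,-6,0,0,0,0,0],
  [0.9,-6,0,0,0,0,0],
  [0.9,-6,0,0,0,0,0],
  [0.6,-4,0,0,0,0,0],
])

```text
clock: 8.52
position: [0.5722, -0.102, 0.1802]
tool_rot: [-3.135, 1.571, -2.976]
force: [-0.5, 1.5, -1.0]
grip_width: 0.0004
```

```bash
python3 lev.py w7
```

```text
clk 8.53 tcp w [-0.4 -5.3] z 0.1802 F w [-0.3  1.6] -1.0
blob [248.9 273.2] [ 217  246   64   57 2794]
across,shift [0.251 0.005] grip w mm 0.7416434481869445 -35.98420122308678
```

Emit:
play_rows([
  [0.4,-2.5,0,0,0,0,0],
  [0.4,-2,0,0,0,0,0],
  [0.2,-1.5,0,0,0,0,0],
  [0,0,0,0,0,0,0],
])

```text
clock: 9.07
position: [0.5733, -0.1076, 0.1803]
tool_rot: [-1.093, 1.571, -0.933]
force: [-0.2, 1.1, -1.3]
grip_width: 0.0002
```

```bash
python3 lev.py w8
```

```text
clk 9.07 tcp w [ -0.2 -11. ] z 0.1803 F w [-0.   1.1] -1.3
blob [249.6 272. ] [ 218  244   63   59 2860]
across,shift [0.292 0.009] grip w mm 1.3003117094146515 -41.74029971072111
```

Emit:
play_rows([
  [0.2,-1,0,0,0,0,0],
  [0.1,-1,0,0,0,0,0],
  [0,0,0,0,0,0,0],
])

```text
clock: 9.5
position: [0.5736, -0.1096, 0.1803]
tool_rot: [-1.625, 1.571, -1.466]
force: [0.7, 2.3, -0.6]
grip_width: -0.0002
```

```bash
python3 lev.py w9
```

```text
clk 9.5 tcp w [ -0.2 -13.1] z 0.1803 F w [1.1 2.1] -0.6
blob [250.9 271.2] [ 218  243   72   60 2942]
across,shift [0.302 0.007] grip w mm 1.0858184179275538 -43.17823047297461
```

Emit:
play_rows([
  [-0.9,5.9,0,0,0,0,0],
  [-1.5,8.9,0,0,0,0,0],
  [0,0,30,0,0,0,0],
  [0,0,30,0,0,0,0],
  [-19,-18,0,0,0,0,0],
  [-19,-18,0,0,0,0,0],
  [-19.3,-17.7,0,0,0,0,0],
  [0,0,0,0,0,0,0],
])

```text
clock: 10.55
position: [0.5122, -0.15, 0.2403]
tool_rot: [-2.846, 1.57, -2.689]
force: [0.2, 1.6, 0.9]
grip_width: 0.0001
```

```bash
python3 - <<'E'
from h import *
st()
a=snap('scene','s2')[170:290,250:390,::-1]; b=snap('side','d2')[150:280,290:420,::-1]
cv2.imwrite('pics/c2.png',np.hstack([cv2.resize(x,(400,400),interpolation=cv2.INTER_CUBIC) for x in(a,b)]))
E
```

```text
clk 10.55 tcp w [-67.2 -43.4] z 0.2403 F w [0.4 1.6] 0.9
```

View pics/c2.png

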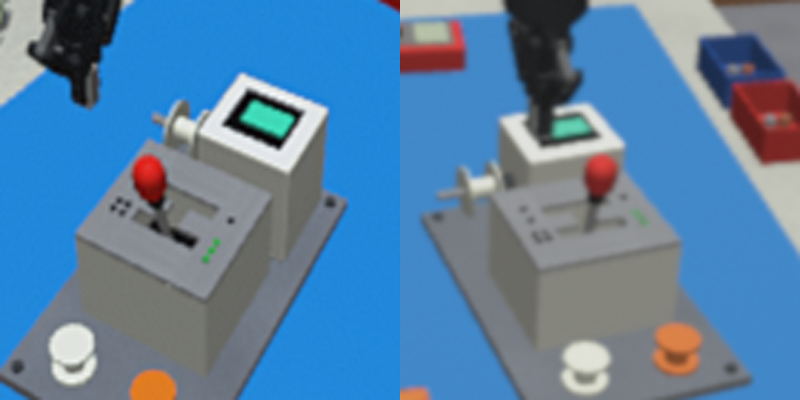

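In both views the grip is upright in the right lane at the cross channel, at about (150,178) in the scene half, and the hand is behind it. Going down and pushing forward.

Emit:
play_rows([
  [0,0,-30,0,0,0,0],
  [0,0,-30,0,0,0,0],
  [0,0,-12,0,0,0,0],
  [7.9,1.3,0,0,0,0,0],
  [7.9,1.3,0,0,0,0,0],
  [7.9,1.3,0,0,0,0,0],
  [5,0.8,0,0,0,0,0],
  [5,0.8,0,0,0,0,0],
])

```text
clock: 11.65
position: [0.548, -0.1428, 0.1685]
tool_rot: [-0.207, 1.571, -0.047]
force: [0.5, -0.0, 0.4]
grip_width: -0.0
```

Emit:
play_rows([
  [5,1,0,0,0,0,0],
  [5,1,0,0,0,0,0],
  [5,1,0,0,0,0,0],
  [5,1.1,0,0,0,0,0],
])

```text
clock: 12.15
position: [0.5679, -0.1389, 0.1683]
tool_rot: [-2.567, 1.571, -2.407]
force: [-2.5, -1.2, 0.9]
grip_width: -0.0003
```

```bash
python3 - <<'E'
from h import *
st()
a=snap('scene','s3')[170:290,250:390,::-1]; b=snap('side','d3')[150:280,290:420,::-1]
cv2.imwrite('pics/c3.png',np.hstack([cv2.resize(x,(400,400),interpolation=cv2.INTER_CUBIC) for x in(a,b)]))
E
```

```text
clk 12.15 tcp w [-10.5 -41.1] z 0.1683 F w [-2.6 -0.8] 0.9
```

View pics/c3.png

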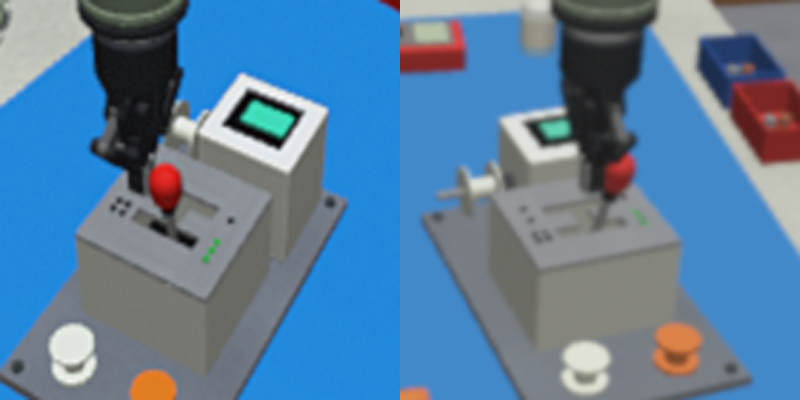

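The fingers are behind the grip and the lever is moving along the right lane at 2.6 N. Continuing.

Emit:
play_rows([
  [5,1,0,0,0,0,0],
  [5,1,0,0,0,0,0],
  [5,1,0,0,0,0,0],
  [5,1.1,0,0,0,0,0],
  [5,1.1,0,0,0,0,0],
  [4,0.9,0,0,0,0,0],
  [3,0.6,0,0,0,0,0],
  [3,0.6,0,0,0,0,0],
])

```text
clock: 13.25
position: [0.6027, -0.1315, 0.1683]
tool_rot: [2.639, 1.571, 2.798]
force: [-1.7, -0.4, -1.2]
grip_width: -0.0003
```

```bash
python3 -c "
from h import *
st()"
```

```text
clk 13.25 tcp w [ 25.1 -39.2] z 0.1683 F w [-1.8 -0.2] -1.2
```

Now small steps until it meets the stop.

Emit:
play_rows([
  [1.5,0.3,0,0,0,0,0],
  [1.5,0.3,0,0,0,0,0],
  [1,0.2,0,0,0,0,0],
  [0,0,0,0,0,0,0],
])

```text
clock: 13.75
position: [0.6067, -0.1307, 0.1683]
tool_rot: [-0.188, 1.571, -0.028]
force: [-1.2, -0.5, -0.3]
grip_width: -0.0001
```

Emit:
play_rows([
  [1,0.2,0,0,0,0,0],
  [0,0,0,0,0,0,0],
])

```text
clock: 14.0
position: [0.6077, -0.1305, 0.1683]
tool_rot: [-0.774, 1.571, -0.615]
force: [-1.3, -0.2, -1.1]
grip_width: -0.0002
```

Emit:
play_rows([
  [1,0.2,0,0,0,0,0],
  [0,0,0,0,0,0,0],
])

```text
clock: 14.25
position: [0.6086, -0.1303, 0.1682]
tool_rot: [3.007, 1.571, -3.116]
force: [-2.9, -0.9, -1.2]
grip_width: 0.0003
```

Emit:
play_rows([
  [1,0.2,0,0,0,0,0],
  [0,0,0,0,0,0,0],
])

```text
clock: 14.5
position: [0.6094, -0.1301, 0.1682]
tool_rot: [2.962, 1.57, 3.121]
force: [-3.1, -0.6, -1.7]
grip_width: -0.0002
```

```bash
python3 -c "
from h import *
st()
for n in('scene','side'):
  im=snap(n,n+'4')[...,::-1].astype(int); m=(im[...,2]>120)&(im[...,1]<70)&(im[...,0]<70)
  ys,xs=np.nonzero(m[180:260,290:400]); p=np.load('p.npy'); c,s=np.cos(p[2]),np.sin(p[2])
  for f in(.36,.4,.42):
    a=.3;g=[.145*np.sin(f),-.145*np.cos(f)*np.sin(a),.045+.145*np.cos(f)*np.cos(a)]
    print(n,f,proj(n,[p[0]+c*g[0]-s*g[1],p[1]+s*g[0]+c*g[1],g[2]]).round(1))
  print(xs.mean()+290,ys.mean()+180,len(xs),np.ptp(xs),np.ptp(ys))
"
```

```text
clk 14.5 tcp w [ 31.9 -38.9] z 0.1682 F w [-3.1 -0.1] -1.7
scene 0.36 [[319.5 232.3]]
scene 0.4 [[321.4 233.4]]
scene 0.42 [[322.3 234. ]]
322.3176470588235 231.8470588235294 85 11 9
side 0.36 [[370.6 206.4]]
side 0.4 [[372.1 206.5]]
side 0.42 [[372.8 206.7]]
372.96875 204.65625 64 7 10
```

Emit:
play_rows([
  [1,0.2,0,0,0,0,0],
  [0,0,0,0,0,0,0],
])

```text
clock: 14.85
position: [0.6103, -0.1299, 0.1681]
tool_rot: [3.022, 1.57, -3.102]
force: [-5.2, -0.8, -2.4]
grip_width: 0.0003
```

Emit:
play_rows([
  [0.8,0.1,0,0,0,0,0],
  [0,0,0,0,0,0,0],
])

```text
clock: 15.1
position: [0.6108, -0.1299, 0.168]
tool_rot: [2.988, 1.569, -3.135]
force: [-8.2, -1.5, -1.6]
grip_width: 0.0001
```

At the stop: the force rose to 8 N while the tool moved only 0.5 mm. I'll back off, rise clear and look.

Emit:
play_rows([
  [-3,-0.5,0,0,0,0,0],
  [-10,-1.6,0,0,0,0,0],
  [-25,-4,0,0,0,0,0],
  [-20,-3,0,0,0,0,0],
  [0,0,30,0,0,0,0],
  [-30,0,50,0,0,0,0],
  [-30,0,50,0,0,0,0],
  [0,0,0,0,0,0,0],
])

```text
clock: 16.1
position: [0.4933, -0.1396, 0.3022]
tool_rot: [-0.2, 1.564, -0.041]
force: [0.6, -1.4, 0.0]
grip_width: -0.0002
```

```bash
python3 - <<'E'
from h import *
st()
p=np.load('p.npy'); c,s=np.cos(p[2]),np.sin(p[2]); o=[]
from scipy.optimize import least_squares
cr=[]
for n,w in(('scene',(170,250)),('side',(150,290))):
  raw=snap(n,n+'5')[...,::-1]; im=raw.astype(int); m=(im[...,2]>120)&(im[...,1]<70)&(im[...,0]<70)
  ys,xs=np.nonzero(m[180:260,290:400]); o.append((xs.mean()+290,ys.mean()+180))
  cr.append(cv2.resize(raw[w[0]:w[0]+130,w[1]:w[1]+130],(400,400),interpolation=cv2.INTER_CUBIC))
cv2.imwrite('pics/c5.png',np.hstack(cr))
def res(q):
  a,f=q;g=[.145*np.sin(f),-.145*np.cos(f)*np.sin(a),.045+.145*np.cos(f)*np.cos(a)]
  P=[p[0]+c*g[0]-s*g[1],p[1]+s*g[0]+c*g[1],g[2]]
  return np.r_[proj('scene',P)[0]-o[0],proj('side',P)[0]-o[1]]
r=least_squares(res,[.3,.4]);print(r.x,r.fun)
E
```

```text
clk 16.1 tcp w [-84.3 -30.1] z 0.3022 F w [ 0.4 -1.5] 0.0
[0.26327711 0.4086219 ] [ 0.31180124  0.34798059 -0.69838906  0.19856206]
```

View pics/c5.png

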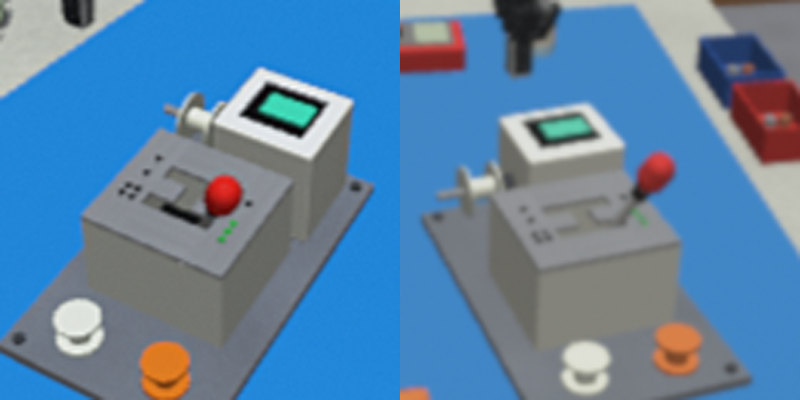

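The lever leans fully forward by the three green dots, with the grip at (223,195) in the scene half. The hand is clear and the bobbins are where they were.

```bash
python3 -c "
from h import *
print(workorder.job_done())"
```

```text
the job is handed in; nothing more can be done
None
```

The lever is in third, and I handed the job in at about 16 s of the 54 s allowed.

- **How it moved:** With the fingers shut, I pushed the lever back from about 0.13 rad forward in the left lane to neutral. I then pushed it across to the right lane with the outside of a finger, and forward along that lane. The side force on the hand, as read after each move, was 1 to 3 N while the lever slid, and reached about 8 N when it met the end stop.
- **Last checks:** With the hand drawn back and up, the scene and side cameras gave a forward tilt of about 0.41 rad, against 0.40 for fully forward. The lever is by the three green dots, and the bobbins look unmoved. I did not check the other loose objects again, but I kept the arm well away from them.
- **Disagreement:** The sideways tilt read about 0.26 rad, a little under the expected 0.30. The lane's play is about 0.04 rad and the grip is only about 10 pixels wide in those views, so I took it as seated in the lane. I did not confirm that reading from close up.

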